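# Hang the sculptor's calipers astride the tool rail

## Robot

A 7-joint arm with a two-finger parallel gripper is mounted at the origin on the work surface. World frame = base frame: x ahead of the robot, y to its left, z up, the work surface at z = 0. Lengths are in m, angles in rad, forces in N, time in s.
With the tool pointing down it reaches from about 0.425 to 0.925 m from the base axis. Payload 6.8 kg.
Tool frame: the origin (TCP) lies on the front face of the gripper's body, between the roots of the fingers; the fingertips stand 73 mm ahead of it and the grasp point (between the pads) lies 54 mm ahead of it (env.nose_length is the distance from the TCP to the fingertips, in m); z points along the fingers, y is the direction in which the jaws open and shut (so a half turn about z gives the same grasp; the last joint's range is limited). The gripper opens to 85 mm and grips with 20 to 120 N. Pads are 22 mm wide; open, the fingers measure 114 mm over their backs; the gripper's body (76 mm by 85 mm) begins 54 mm behind the grasp point. The pads swing forward as they close: fully open they stand 13 mm farther back than shut.
Start: joints at [1.239, 0.477, 0.022, 1.555, -0.011, 1.109, -0.083], TCP at [0.15, -0.658, 0.304] pointing down, gripper open.
Joint ranges: [-2.96, 2.96], [-0.34, 2.1], [-1.41, 1.46], [0.24, 2.44], [-1.37, 4.51], [0.17, 1.92], [-2.96, 2.96]. Speed limits (rad/s): [2.39, 2.39, 3.14, 3.14, 3.14, 3.14, 3.14].

## Interface

Orientations are given as a unit quaternion [w, x, y, z].
In Python, from cell import env, kin, camera, calibration, job gives the robot as it stands. The module is installed in compiled form; this text tells all that it offers. Calls block until the motion is done:
- env.reach(position, orientation): joint-space move of the TCP to a pose.
- env.movel(position, velocity=0.15, rot=None, stop_force=None): straight line of the TCP; rot=None keeps the orientation; velocity is the mean speed in m/s. With stop_force (N) it stops when the force on the tool has changed by that much, and returns True; else False.
- env.goto_joints(angles): joint-space move.
- env.grip(opening, f_grip=None): finger opening in m; f_grip is the grip in N (None keeps the last); returns when the fingers have stopped.
- env.dwell(seconds).
- kin.inverse_kinematics(position, orientation): joint angles nearest the present ones, or None.
- env.get_state(): the state.
- camera(name): name is "scene" or "top" or "wrist"; returns (picture, depth): 384x512x3 uint8, blue, green, red; 384x512 float32, m along the optical axis (not along the pixel's ray), 0 where there is no reading.
- calibration(name): a dict with "fx", "fy", "cx", "cy" (pixels), "rvec" (rotation vector, rad) and "tvec" (3), from world to camera coordinates, as OpenCV has them. Camera axes: x right, y down, z forward; pixel columns grow to the right and rows downward; lengths in m; the calibration is good to about 2 mm. A picture is of the moment at which its call begins: read the wrist's pose just before it. calibration takes no time and is no camera call; for the wrist camera it gives the pose at the moment of the call.
A pose or a line that the arm cannot do raises env.PlanningError and nothing moves.
- job.job_done(): hands the job in, once; it reports no verdict.
The state is a dict: "time": time; "qpos": joint angles; "joint_velocities": joint speeds; "joint_torque": joint torques, N m; "tcp_pos": TCP position; "orientation": TCP orientation; "force": force on the tool from outside, world axes, zero at the start; "torque": the same for the moment, N m; "opening": finger opening in m.
Only numpy, scipy, OpenCV 4.12 (cv2) and the standard library are available. Lean on these libraries where they do the work, as an engineer would, in place of code of your own. Each camera call takes 0.05 s, during which the arm holds its last target.

## Task

Take the flat bow-legged calipers off the sloping plywood rest and hang them astride the rail of the tool rack, between the two collars in the middle, head up, with one leg hanging on each side of the rail. The rail is clamped at a different height each time, so feel for it: let the calipers settle on the rail before you let go, do not drop them. Leave everything else where it stands.

Things in the scene. Friction and masses are not known exactly. Their poses are not given: they have to be found in the camera images.
- calipers_head (a point): Middle of the calipers' head, where to pinch them: a plain block 34 wide (y), 46 long (z), 12 thick (x). z axis: from the leg tips to the head; x: through the 12 mm thickness. The tips are 132 below this point, the head's top 22 above. At the start the calipers lie on the rest's front, z tilted 30 degrees from upright, the head jutting some 35 past the rest's top edge, free on both faces.
- calipers_crotch (a point): Peak of the inverted 90 degree V between the calipers' legs, 28 below calipers_head and 104 above the tips, same axes. The calipers are one rigid flat piece of plain aluminium, 154 long, 90 wide, 12 thick, about 0.17 kg; the legs bow outward and end in tips 30 apart (inner gap, the narrowest). Hung, this point lies about 3 above the rail's top.
- rest: Sloping plywood rest, fixed on the table, 270 wide (y), about 145 high. Origin: under its middle, on the table. Its front looks along its +x and up; the slope is 60 degrees from level, its top edge leaning to -x (the robot's side). The calipers' tips stand on a ledge across the front, 75 up the slope.
- rack: Tool rack, fixed. Origin: under its plinth (110 x 270 x 15), on the table. Posts at y = +-115, 195 high. A round 14 mm rail runs along its y axis right over the origin. Rail height NOT reported: its top is 130 to 185 above the table; firmly clamped. Two collars (22 dia) in mid-rail leave 38 free, centred on y = 0: the calipers' place. Wooden paddles hang under it at y = +-75, part of it.
- bottle: Bystander, loose: clear bottle, 150 tall, 60 across. Origin: centre of its underside. Not to be disturbed.
- cup: Bystander, loose: white cup, 85 tall, 80 across. Origin: centre of its underside. Not to be disturbed.
- plaster_dome: Bystander, loose: plaster dome, 90 across, 55 tall. Origin: centre of its underside. Not to be disturbed.
- brush: Bystander, loose: brush, 170 long, lying. Origin: near its middle, on the table. Not to be disturbed.
- jar: Bystander, loose: white jar, 85 tall, 68 across. Origin: centre of its underside. Not to be disturbed.
There are look-alikes about, which are no part of the job. Leave any red look-alike of the part that bears calipers_head alone.

How it is judged:
By the outcome, as a careful person would: the job done as asked, in the order asked, and still so for the second after the job is handed in, with the robot touching nothing.
It also fails if it takes over 48 s, if anything falls off the work surface, if the arm or the gripper's body presses on something with over 40 N, if the wrist force passes 120 N, or if a joint passes its speed limit or range.

## Working session

There is one attempt and no reset: what is moved stays moved. The work goes in short steps, each a Python script; the robot and the scene stay as the last script left them, time stands still between calls to the robot, and variables do not carry over. Pictures are saved under pics/ and viewed, and the job is handed in when it is done.

```bash
ls; mkdir -p pics
cat > h.py <<'E'
import numpy as np, cv2
from scipy.spatial.transform import Rotation as R
from cell import env, kin, camera, calibration, job
def cal(n):
    c=calibration(n); K=np.array([[c['fx'],0,c['cx']],[0,c['fy'],c['cy']],[0,0,1]]); Rm=cv2.Rodrigues(np.array(c['rvec'],float))[0]; return K,Rm,np.array(c['tvec'],float).ravel()
def cloud(n,depth,C=None):
    K,Rm,t=C or cal(n)
    v,u=np.mgrid[:384,:512]
    p=np.stack([(u-K[0,2])/K[0,0]*depth,(v-K[1,2])/K[1,1]*depth,depth],-1)
    P=(p-t)@Rm
    P[depth<=0]=np.nan
    return P
def proj(n,X,C=None):
    K,Rm,t=C or cal(n)
    p=(np.atleast_2d(X)@Rm.T+t)@K.T
    return p[:,:2]/p[:,2:]
E
python3 - <<'E'
from h import *
for n in ("scene","top"):
    im,d=camera(n); cv2.imwrite(f'pics/{n}0.png',im); np.savez(f'{n}0.npz',im=im,d=d)
    K,Rm,t=cal(n); print(n,K[0,0],-Rm.T@t,Rm[2])
s=env.get_state(); print(s['time'],s['tcp_pos'],s['orientation'],s['force'])
E
```

```text
pics
scene 399.49699385902125 [ 0.82128929 -0.53765354  0.73999642] [-0.32805576  0.65848829 -0.67732754]
top 387.3842958179382 [0.35129029 0.07921574 1.12631875] [ 0.14865699 -0.02958461 -0.98844618]
0.1 [ 0.14972576 -0.6577569   0.30300516] [-8.37094987e-04  9.93744980e-01  1.11670022e-01 -1.44771666e-04] [ 0.16684712 -0.27525532 -0.65313825]
```

View pics/scene0.png

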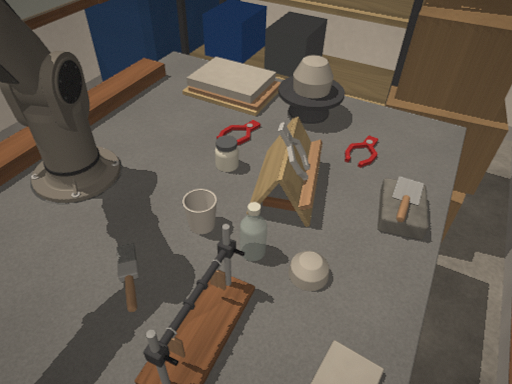

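View pics/top0.png

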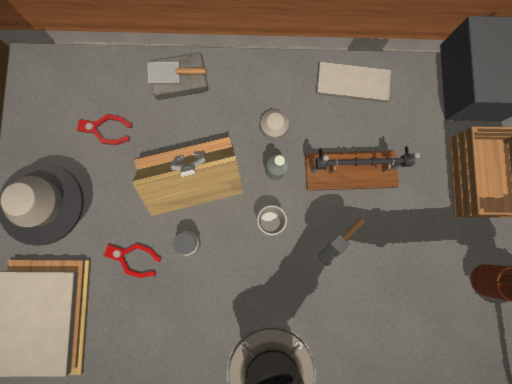

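The grey calipers are on the rest at scene (295,148) and top (187,163). The red look-alikes lie at scene (240,132) and (362,150). Next I enlarge the crop and take measurements.

Run:
```python
from h import *
a=np.load('scene0.npz'); b=np.load('top0.npz')
i1=cv2.resize(a['im'][110:225,235:345],None,fx=4,fy=4,interpolation=cv2.INTER_CUBIC)[:460]
i2=cv2.resize(b['im'][125:225,125:255],None,fx=3,fy=3,interpolation=cv2.INTER_CUBIC)
c=np.zeros((460,800,3),np.uint8)
c[:460,:440]=i1; c[:300,440:800]=i2[:,:360]
cv2.imwrite('pics/crop0.png',c)
Ps=cloud('scene',a['d']);Pt=cloud('top',b['d'])
np.set_printoptions(precision=3,suppress=True)
for n,P,l in(('scene',Ps,[(285,133),(295,150),(303,165),(240,132),(362,150),(200,210),(255,208),(312,255),(197,285),(228,235),(152,345)]),('top',Pt,[(187,170),(180,163),(197,156),(200,190),(187,245),(272,220),(279,160),(275,120),(365,161),(322,161),(407,161),(350,180),(340,250)])):
    for u,v in l: print(n,u,v,P[v,u])
```

```text
scene 285 133 [0.53  0.212 0.187]
scene 295 150 [0.548 0.247 0.119]
scene 303 165 [0.574 0.249 0.078]
scene 240 132 [ 0.302  0.399 -0.   ]
scene 362 150 [ 0.676  0.502 -0.002]
scene 200 210 [0.393 0.028 0.019]
scene 255 208 [ 0.567 -0.016  0.15 ]
scene 312 255 [0.698 0.005 0.052]
scene 197 285 [ 0.561 -0.224  0.141]
scene 228 235 [ 0.566 -0.124  0.175]
scene 152 345 [ 0.574 -0.357  0.172]
top 187 170 [0.524 0.219 0.201]
top 180 163 [0.562 0.254 0.099]
top 197 156 [0.583 0.21  0.093]
top 200 190 [0.494 0.203 0.062]
top 187 245 [0.344 0.23  0.084]
top 272 220 [ 0.417 -0.001  0.006]
top 279 160 [ 0.563 -0.008  0.15 ]
top 275 120 [ 0.701 -0.005  0.055]
top 365 161 [ 0.566 -0.235  0.14 ]
top 322 161 [ 0.557 -0.115  0.174]
top 407 161 [ 0.565 -0.343  0.15 ]
top 350 180 [ 0.536 -0.229  0.015]
top 340 250 [ 0.333 -0.193  0.022]
```

View pics/crop0.png

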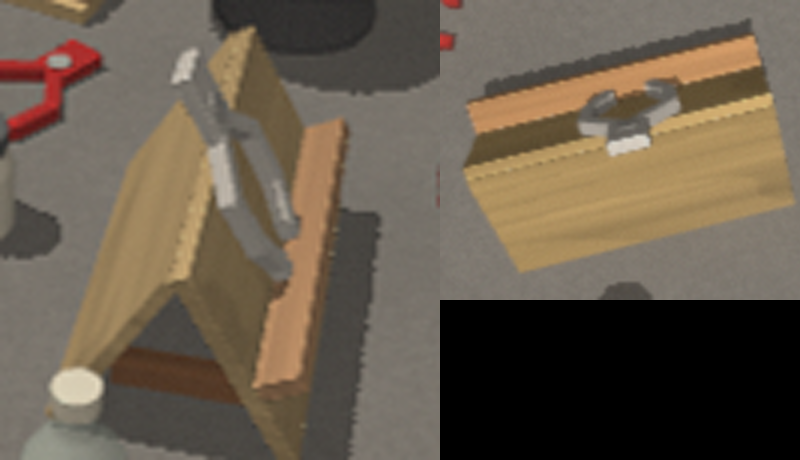

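The crop confirms it: the plain grey piece on the rest's front is the calipers, with its head at scene about (281,127) and top about (186,171). The red ones at scene (240,132) and (362,150) and top (105,129) and (130,258) stay untouched. Next I measure the geometry.

Run:
```python
from h import *
np.set_printoptions(precision=4,suppress=True)
a=np.load('scene0.npz'); b=np.load('top0.npz')
for n,z in(('scene',a),('top',b)):
    im=z['im'];P=cloud(n,z['d']);hsv=cv2.cvtColor(im,cv2.COLOR_BGR2HSV)
    X,Y,Z=P[...,0],P[...,1],P[...,2]
    near=(X>.38)&(X<.68)&(Y>.08)&(Y<.4)&(Z>.02)
    wood=near&(hsv[...,1]>80); met=near&(hsv[...,1]<50)
    print(n,wood.sum(),met.sum(), 'wood zmax',np.nanpercentile(Z[wood],99.5))
    # ridge
    r=wood&(Z>.135)
    q=P[r]; 
    c,res=np.polyfit(q[:,1],q[:,0],1),0; print(' ridge x=a*y+b',c,'n',len(q),'y',q[:,1].min(),q[:,1].max(),'zmed',np.median(q[:,2]), 'yaw',np.degrees(np.arctan(-c[0])))
    m=P[met]; print(' metal z',np.percentile(m[:,2],[0,5,50,95,100]), m[:,:2].min(0),m[:,:2].max(0))
    t=met&(Z>.16); print(' head pts',t.sum(),P[t].mean(0),P[t].min(0),P[t].max(0))
    ra=(X>.5)&(X<.63)&(Y>-.4)&(Y<-.06)
    k=ra&(Z>.1)&(Z<.16)
    q=P[k]; print(' rail n',len(q),np.polyfit(q[:,1],q[:,0],1),np.percentile(q[:,2],[50,90,99]),q[:,1].min(),q[:,1].max())
    k=ra&(Z>.165);q=P[k];
    for s in(q[q[:,1]>-.23],q[q[:,1]<-.23]): print('  post',len(s),s.mean(0) if len(s) else '',s[:,2].max() if len(s) else '')
    k=(X>.42)&(X<.7)&(Y>-.42)&(Y<-.05)&(Z>.008)&(Z<.022)&(hsv[...,1]>80)
    q=P[k]; print('  plinth',len(q),cv2.minAreaRect((q[:,:2]).astype(np.float32)))
i1=cv2.resize(b['im'][130:200,295:425],None,fx=6,fy=6,interpolation=cv2.INTER_CUBIC); cv2.imwrite('pics/rack.png',i1)
i1=cv2.resize(a['im'][210:384,135:265],None,fx=3.4,fy=3.4,interpolation=cv2.INTER_CUBIC); cv2.imwrite('pics/rack2.png',i1)
```

```text
scene 3448 655 wood zmax 0.14215852929706232
 ridge x=a*y+b [-0.2641  0.596 ] n 298 y 0.09705281715107925 0.36242202924299666 zmed 0.13869513977635706 yaw 14.794871378291033
 metal z [0.0217 0.0692 0.1336 0.199  0.2043] [0.3801 0.1031] [0.6233 0.3042]
 head pts 189 [0.5293 0.2121 0.1852] [0.5076 0.197  0.1601] [0.5481 0.2369 0.2043]
 rail n 1907 [-0.051  0.558] [0.1393 0.1488 0.1572] -0.3658107738309908 -0.11070594850118866
  post 112 [ 0.5619 -0.1252  0.1836] 0.19568881872281285
  post 163 [ 0.5729 -0.3539  0.1856] 0.1964918138827041
  plinth 5066 ((0.5644363760948181, -0.23482215404510498), (0.25445279479026794, 0.20652014017105103), 43.08149719238281)
top 5246 380 wood zmax 0.1441042335077965
 ridge x=a*y+b [-0.2643  0.5961] n 594 y 0.10279818842869194 0.3644614716385095 zmed 0.13958381894221988 yaw 14.804575059544243
 metal z [0.0521 0.0828 0.1501 0.2034 0.2066] [0.3813 0.1857] [0.5963 0.2747]
 head pts 150 [0.5274 0.22   0.1905] [0.5093 0.2018 0.1605] [0.5521 0.2432 0.2066]
 rail n 753 [-0.0452  0.5555] [0.1409 0.1494 0.1551] -0.36186055433014047 -0.10621532098110979
  post 45 [ 0.5595 -0.1185  0.1882] 0.1993149797022037
  post 55 [ 0.5703 -0.347   0.1859] 0.19754384283091456
  plinth 2630 ((0.5211251974105835, -0.23661625385284424), (0.20137552917003632, 0.26997697353363037), 2.630922317504883)
```

View pics/rack.png

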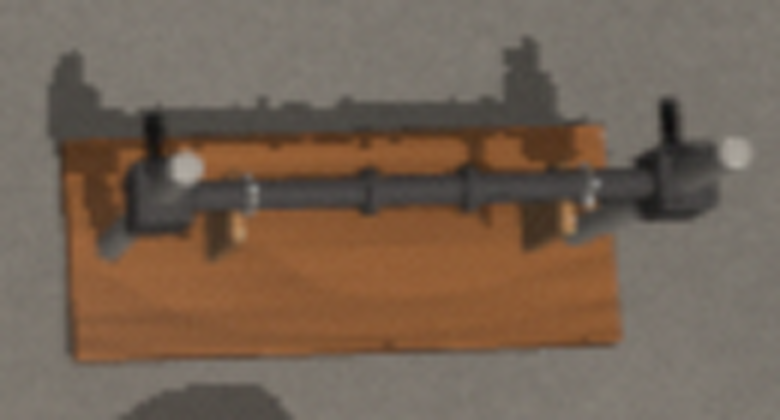

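View pics/rack2.png

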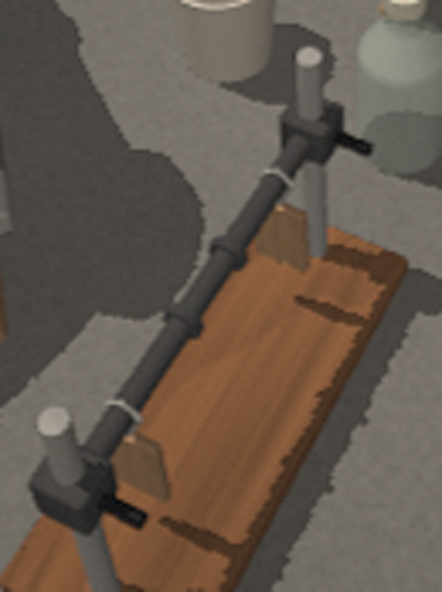

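```bash
cat >> h.py <<'E'
yaw=np.radians(14.8)
ex=np.array([np.cos(yaw),np.sin(yaw),0]); ey=np.array([-np.sin(yaw),np.cos(yaw),0]); ez=np.array([0,0,1.])
zc=-.5*ex+np.sqrt(.75)*ez; nc=np.sqrt(.75)*ex+.5*ez
B=np.stack([nc,ey,zc])   # rows
def tri(u1,u2):
    C=[cal('scene'),cal('top')]
    Pm=[K@np.c_[Rm,t] for K,Rm,t in C]
    X=cv2.triangulatePoints(Pm[0],Pm[1],np.array(u1,float).reshape(2,1),np.array(u2,float).reshape(2,1)).ravel(); X=X[:3]/X[3]
    return X,proj('scene',X,C[0])[0]-u1,proj('top',X,C[1])[0]-u2
E
python3 - <<'E'
from h import *
np.set_printoptions(precision=4,suppress=True)
a=np.load('scene0.npz'); b=np.load('top0.npz')
for u,v in(((202.4,284.7),(356.3,161.7)),((188.8,304.7),(373.3,161))): print(tri(u,v))
for n,z in(('scene',a),('top',b)):
    im=z['im'];P=cloud(n,z['d']);hsv=cv2.cvtColor(im,cv2.COLOR_BGR2HSV)
    X,Y,Z=P[...,0],P[...,1],P[...,2]
    near=(X>.45)&(X<.65)&(Y>.12)&(Y<.32)&(Z>.06)
    w=P[near&(hsv[...,1]>80)]@B.T
    # slope plane: wood front pts
    f=w[(w[:,2]<np.percentile(w[:,2],99))]
    h,e=np.histogram(w[:,0],bins=60); k=h.argsort()[-4:]; print(n,'wood n-mode',e[k],h[k]); print(' wood zc max',np.percentile(w[:,2],[95,99,100]))
    m=P[near&(hsv[...,1]<50)]@B.T
    m=m[(m[:,2]>-.15)]
    print(' metal n',np.percentile(m[:,0],[2,10,50,90,98]),'y',np.percentile(m[:,1],[1,50,99]),'zc',np.percentile(m[:,2],[1,50,95,99.5]))
    hd=m[m[:,2]>np.percentile(m[:,2],99.5)-.03]; print(' head n',np.percentile(hd[:,0],[2,50,98]),'y',np.percentile(hd[:,1],[2,50,98]),len(hd))
E
```

```text
(array([ 0.5654, -0.2142,  0.1324]), array([-0.1174,  0.0112]), array([-0.0513, -0.0673]))
(array([ 0.5676, -0.2592,  0.1339]), array([-0.0345,  0.0029]), array([-0.0148, -0.0186]))
scene wood n-mode [0.6006 0.6026 0.5708 0.5728] [ 75 114 196 449]
 wood zc max [-0.1669 -0.1657 -0.1236]
 metal n [0.5741 0.5774 0.5839 0.5862 0.587 ] y [0.0577 0.0671 0.0926] zc [-0.1491 -0.1208 -0.1027 -0.1018]
 head n [0.574  0.5836 0.5866] y [0.0579 0.0689 0.0924] 130
top wood n-mode [0.5608 0.573  0.6036 0.5751] [ 66  72  75 505]
 wood zc max [-0.1663 -0.164  -0.149 ]
 metal n [0.5769 0.5794 0.5871 0.5886 0.5896] y [0.0615 0.0781 0.0938] zc [-0.149  -0.1076 -0.1007 -0.0999]
 head n [0.5767 0.5861 0.5889] y [0.0628 0.0782 0.0934] 108
```

```bash
cat >> h.py <<'E'
head=B.T@np.array([.581,.0765,-.1235])
def quat(M): return R.from_matrix(M).as_quat(scalar_first=True)
def ori(y,z): return quat(np.stack([np.cross(y,z),y,z],1))
rack=np.array([.5665,-.2367,.140]); ry=np.array([-np.sin(np.radians(2.7)),np.cos(np.radians(2.7)),0])
E
python3 - <<'E'
from h import *
np.set_printoptions(precision=3,suppress=True)
print('head',head, 'top',head+.022*zc,'tips',head-.132*zc, 'crotch',head-.028*zc)
tile=[]
for n,(y0,y1,x0,x1) in(('scene',(110,210,240,340)),('top',(130,200,150,250))):
    im=np.load(n+'0.npz')['im']; c=cv2.resize(im[y0:y1,x0:x1],None,fx=4,fy=4,interpolation=cv2.INTER_CUBIC)
    for w in (.006,):
      for X,col in((head+nc*w,(0,0,255)),(head+.022*zc+nc*w,(0,255,0)),(head-.028*zc+nc*w,(255,0,0)),(head-.132*zc+.015*ey+nc*w,(255,0,255)),(head-.132*zc-.015*ey+nc*w,(255,0,255)),(head+.017*ey+nc*w,(0,255,255)),(head-.017*ey+nc*w,(0,255,255))):
        u=(proj(n,X)[0]-[x0,y0]+.5)*4-.5; cv2.circle(c,tuple(int(round(k)) for k in u),3,col,-1)
    cc=np.zeros((400,400,3),np.uint8); cc[:c.shape[0]]=c; tile.append(cc)
cv2.imwrite('pics/chk.png',np.hstack(tile))
for sg in(1,-1):
    q=ori(sg*nc,-zc)
    for d in(.054,.154): print('pick',sg,d,kin.inverse_kinematics(head+d*zc,q))
    print('lift',sg,kin.inverse_kinematics(head+.054*zc+[0,0,.2],q))
for sg in(1,-1):
    q=ori(sg*ry,-ez)
    for h in(.031+.054,.26): print('rack',sg,kin.inverse_kinematics(rack+[0,0,h],q))
E
```

```text
head [0.527 0.218 0.184] top [0.516 0.215 0.203] tips [0.59  0.235 0.069] crotch [0.54  0.222 0.159]
pick 1 0.054 [ 0.491  0.551 -1.32   2.186  1.351  0.738 -1.443]
pick 1 0.154 [ 0.388  0.058 -1.019  2.2    0.521  0.467 -0.776]
lift 1 [ 0.248 -0.002 -0.815  1.959  0.237  0.695 -0.454]
pick -1 0.054 [ 0.408  0.456 -1.182  2.189  1.285  0.626  1.726]
pick -1 0.154 [ 0.388  0.058 -1.019  2.2    0.521  0.467  2.366]
lift -1 [-1.237 -0.105  0.608  2.033  0.359  0.727  2.57 ]
rack 1 [ 0.803  0.555 -0.695  1.744  0.414  0.994  1.569]
rack 1 [ 0.83   0.39  -0.723  1.55   0.264  1.301  1.692]
rack -1 [ 0.446  0.469 -0.201  1.77   0.114  0.915 -1.327]
rack -1 [ 0.471  0.317 -0.23   1.575  0.075  1.258 -1.294]
```

View pics/chk.png

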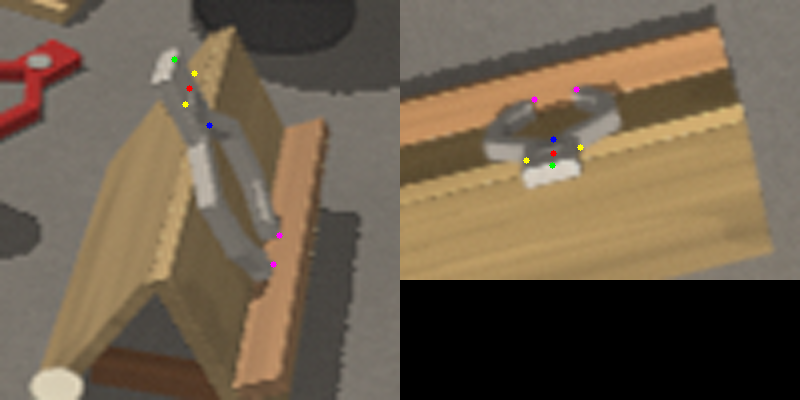

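The projected points sit on the head, crotch and tips in both views: head front at scene (286,132) and top (187,168). The posed sizes and heights agree with the description (tips at 0.069 high, head's top at 0.203). I go via a raised pose so that the IK stays in the natural elbow branch.

Run:
```python
from h import *
np.set_printoptions(precision=3,suppress=True)
s=env.get_state(); q=list(s['qpos'])
W1=[q[0],.05,0,1.7,0,1.1,q[6]]
env.goto_joints(W1)
W2=[-.5,.05,0,1.85,0,.75,0]
env.goto_joints(W2)
s=env.get_state(); print(s['time'],s['tcp_pos'],R.from_quat(s['orientation'],scalar_first=True).as_matrix())
for sg in(1,-1):
  Q=ori(sg*nc,-zc)
  for d in(.054,.064,.154): print('pick',sg,d,kin.inverse_kinematics(head+d*zc,Q))
im,d=camera('wrist'); cv2.imwrite('pics/w1.png',im)
```

```text
4.2083 [0.552 0.229 0.451] [[-0.478  0.774  0.415]
 [ 0.878  0.421  0.226]
 [-0.     0.472 -0.882]]
pick 1 0.054 [-0.687  0.211  0.106  2.251  0.664  0.229 -0.945]
pick 1 0.064 [-0.654  0.188  0.065  2.251  0.651  0.255 -0.932]
pick 1 0.154 [-0.537 -0.01  -0.098  2.246  0.435  0.45  -0.728]
pick -1 0.054 [-0.542  0.214 -0.056  2.242  0.768  0.256  2.1  ]
pick -1 0.064 [-0.522  0.192 -0.082  2.243  0.732  0.276  2.136]
pick -1 0.154 [-0.49  -0.007 -0.145  2.243  0.435  0.45   2.415]
```

View pics/w1.png

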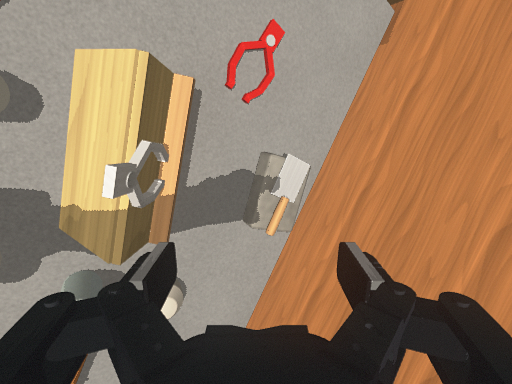

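Run:
```python
from h import *
np.set_printoptions(precision=4,suppress=True)
Q=ori(nc,-zc)
env.reach(head+.154*zc,Q)
env.grip(.05,40)
s=env.get_state(); print(s['time'],s['tcp_pos']-head-.154*zc,s['qpos'],s['opening'],s['force'])
C=cal('wrist'); im,d=camera('wrist'); P=cloud('wrist',d,C); hsv=cv2.cvtColor(im,cv2.COLOR_BGR2HSV)
o=im.copy()
for X,col in((head+nc*.006+.022*zc,(0,0,255)),(head-nc*.006+.022*zc,(0,255,0)),(head+.022*zc+.017*ey,(255,0,255)),(head+.022*zc-.017*ey,(255,0,255))):
    u=proj('wrist',X,C)[0]; cv2.circle(o,tuple(int(round(k)) for k in u),2,col,-1)
cv2.imwrite('pics/w2.png',o)
L=(P-head)@B.T
k=(np.abs(L[...,0])<.02)&(np.abs(L[...,1])<.04)&(L[...,2]>.014)&(L[...,2]<.034)&(hsv[...,1]<60)
q=L[k]; print(len(q),q.min(0),q.max(0),np.percentile(q,[3,50,97],axis=0))
```

```text
5.4333 [0.0003 0.0001 0.0003] [-0.5372 -0.0097 -0.0983  2.2453  0.4352  0.4501 -0.7276] 0.050091112537035985 [ 0.1757  0.1822 -0.0082]
633 [-0.0068 -0.0158  0.0144] [0.0045 0.0186 0.024 ] [[-0.0066 -0.0137  0.0185]
 [-0.0011  0.0032  0.0219]
 [ 0.0044  0.0182  0.0232]]
```

View pics/w2.png

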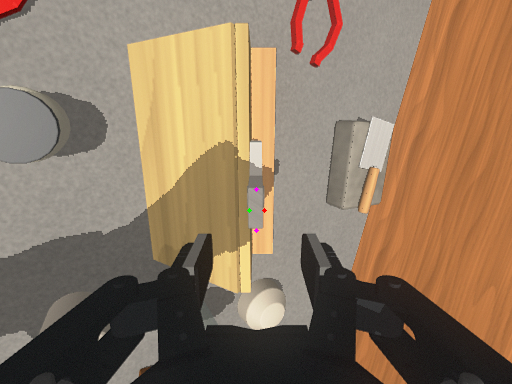

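Run:
```python
from h import *
np.set_printoptions(precision=4,suppress=True)
h2=head-.0008*nc+.001*ey
print(env.movel(h2+.056*zc,velocity=.08,stop_force=8))
s=env.get_state(); print(s['time'],s['tcp_pos']-h2-.056*zc,s['force'])
C=cal('wrist'); im,d=camera('wrist'); cv2.imwrite('pics/w3.png',im)
env.grip(0.0,50)
s=env.get_state(); print(s['time'],s['opening'],s['force'],s['torque'])
im,d=camera('wrist'); cv2.imwrite('pics/w4.png',im)
```

```text
False
6.8583 [0.     0.0001 0.0003] [-0.0728 -0.0122  0.1194]
7.3333 0.011636469222665577 [-1.7138 -1.018   4.4421] [-0.1562  0.3454  0.0302]
```

View pics/w4.png

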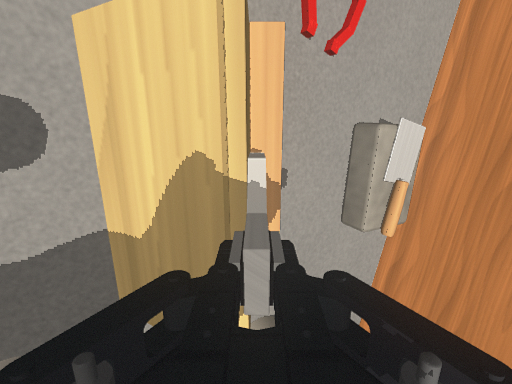

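Run:
```python
from h import *
np.set_printoptions(precision=4,suppress=True)
p=np.array(env.get_state()['tcp_pos'])
env.movel(p+.015*nc+[0,0,.03],velocity=.08)
env.movel(p+.015*nc+[0,0,.2],velocity=.2)
s=env.get_state(); print(s['time'],s['tcp_pos'],s['qpos'],s['opening'],s['force'])
for sg in(1,-1):
    print('rack',sg,kin.inverse_kinematics(rack+[0,0,.22+.056],ori(sg*ry,-ez)))
```

```text
9.0333 [0.5107 0.2149 0.4376] [-0.4202 -0.0203 -0.1615  1.9603  0.2392  0.7182 -0.4656] 0.011788146724522537 [ 0.0859  0.0613 -2.0612]
rack 1 [-0.0549  0.3089  0.4569  1.5889 -0.1406  1.2766  2.042 ]
rack -1 [ 0.0087  0.3023  0.3719  1.5847 -0.1133  1.276  -1.1255]
```

Run:
```python
from h import *
np.set_printoptions(precision=4,suppress=True)
env.reach(rack+[0,0,.22+.056],ori(-ry,-ez))
s=env.get_state(); print(s['time'],s['tcp_pos'],s['opening'],s['force'])
for n in('scene','top','wrist'):
    C=cal(n); im,d=camera(n); cv2.imwrite(f'pics/{n}5.png',im); np.savez(f'{n}5.npz',im=im,d=d,**{'K':C[0],'R':C[1],'t':C[2]})
im=np.load('scene5.npz')['im']; cv2.imwrite('pics/s5c.png',cv2.resize(im[100:384,80:330],None,fx=2.1,fy=2.1,interpolation=cv2.INTER_CUBIC))
```

```text
10.7167 [ 0.5671 -0.2349  0.4159] 0.0111404476693182 [ 0.9295  0.0386 -1.9597]
```

View pics/s5c.png

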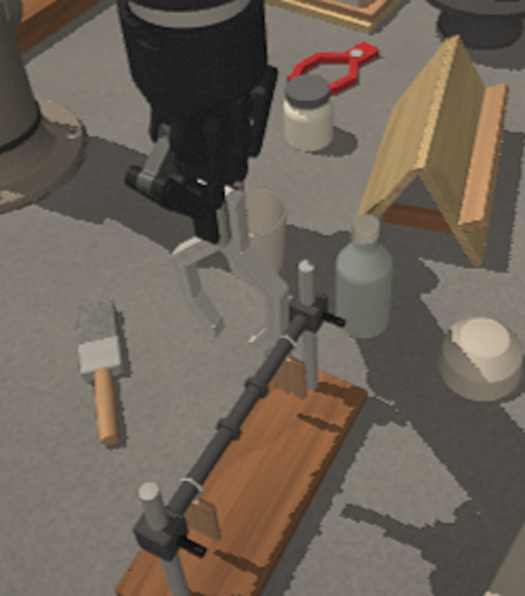

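View pics/wrist5.png

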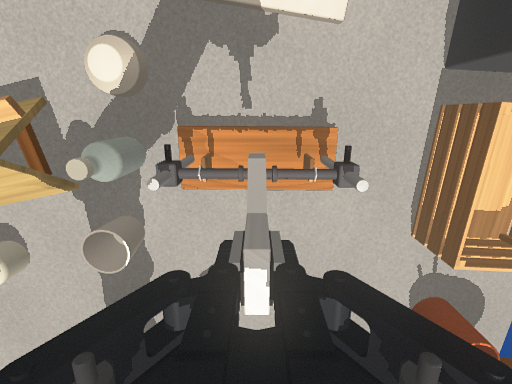

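Run:
```python
from h import *
np.set_printoptions(precision=4,suppress=True)
s=env.get_state();print(s['time'],s['tcp_pos'],R.from_quat(s['orientation'],scalar_first=True).as_matrix())
rx=np.array([ry[1],-ry[0],0])
def L(P): P=P-rack; return np.stack([P@rx,P@ry,P[...,2]],-1)
for n in('scene','wrist','top'):
    z=np.load(n+'5.npz'); P=L(cloud(n,z['d'],(z['K'],z['R'],z['t']))); hsv=cv2.cvtColor(z['im'],cv2.COLOR_BGR2HSV)
    k=(abs(P[...,0])<.09)&(abs(P[...,1])<.04)&(P[...,2]>.07)&(P[...,2]<.27)
    q=P[k]; print(n,len(q))
    for lo in np.arange(.08,.2,.01):
        w=q[(q[:,2]>lo)&(q[:,2]<lo+.01)]
        if len(w)>5:
            a=w[w[:,0]>0];b=w[w[:,0]<=0]
            print('  %.2f'%lo, 'x+ ',(a[:,0].min(),a[:,0].max()) if len(a) else '','x- ',(b[:,0].min(),b[:,0].max()) if len(b) else '','y',np.percentile(w[:,1],[5,95]))
    # rail in this view, near middle
    k=(abs(P[...,0])<.03)&(abs(P[...,1])<.1)&(P[...,2]>-.02)&(P[...,2]<.02)
    q=P[k]
    if len(q): print('  rail',len(q),np.percentile(q[:,0],[2,50,98]),np.polyfit(q[:,1],q[:,0],1),np.percentile(q[:,2],[50,95]))
```

```text
10.8667 [ 0.5669 -0.2354  0.4161] [[ 0.9988  0.0497  0.0004]
 [ 0.0497 -0.9988  0.0004]
 [ 0.0004 -0.0004 -1.    ]]
scene 2373
  0.08 x+  (np.float64(0.01705049206618246), np.float64(0.02830618483167945)) x-  (np.float64(-0.024186362566796595), np.float64(-0.013841548272880628)) y [-0.0055  0.0051]
  0.09 x+  (np.float64(0.015498014220025702), np.float64(0.028658919391852816)) x-  (np.float64(-0.028996063336242814), np.float64(-0.013263704929616892)) y [-0.0058  0.0053]
  0.10 x+  (np.float64(0.016111993965582924), np.float64(0.03443820127353975)) x-  (np.float64(-0.03507199785413469), np.float64(-0.013251900119214371)) y [-0.0057  0.0059]
  0.11 x+  (np.float64(0.02367379946152306), np.float64(0.042530931216332876)) x-  (np.float64(-0.038983053830459094), np.float64(-0.021563410835054187)) y [-0.0055  0.0054]
  0.12 x+  (np.float64(0.032022377204424385), np.float64(0.04358613046414224)) x-  (np.float64(-0.04153447871082743), np.float64(-0.02666154853064764)) y [-0.0056  0.0055]
  0.13 x+  (np.float64(0.03229617042116084), np.float64(0.0442796181888506)) x-  (np.float64(-0.0413077928
[... 3224 characters left out ...]
 x-  (np.float64(-0.040935117080627546), np.float64(-0.02911850166794881)) y [-0.0003  0.0098]
  0.15 x+   x-  (np.float64(-0.041271976675314015), np.float64(-0.029531430857810244)) y [-0.0012  0.0092]
  0.16 x+   x-  (np.float64(-0.04191791384292684), np.float64(-0.024177125421753844)) y [-0.0025  0.0088]
  0.17 x+   x-  (np.float64(-0.034868496637390375), np.float64(-0.007772393923882494)) y [-0.0023  0.0091]
  0.18 x+   x-  (np.float64(-0.026103118070092267), np.float64(-0.0034257485787706817)) y [-0.0028  0.0092]
  0.19 x+   x-  (np.float64(-0.017200831928853362), np.float64(-0.006635375222365246)) y [-0.0005  0.0089]
  rail 334 [-0.0097 -0.0011  0.009 ] [ 0.0002 -0.0009] [0.0005 0.0046]
```

Calipers hang straight in the grip. Their centre is about 1.5 mm to rack +x of the rail, so I correct that and lower until they touch. From the views I expect contact at about TCP z 0.227.

Run:
```python
from h import *
np.set_printoptions(precision=4,suppress=True)
rx=np.array([ry[1],-ry[0],0])
b=rack-.0015*rx-.001*ry; b[2]=0
Q=ori(-ry,-ez)
env.movel(b+[0,0,.39],velocity=.1,rot=Q)
s=env.get_state();print(s['time'],s['tcp_pos'],s['tcp_pos']-b)
print(env.movel(b+[0,0,.248],velocity=.1,stop_force=6))
s=env.get_state();print(s['time'],s['tcp_pos'],s['force'])
im,d=camera('scene'); cv2.imwrite('pics/s6c.png',cv2.resize(im[150:384,100:300],None,fx=2.5,fy=2.5,interpolation=cv2.INTER_CUBIC))
```

```text
11.275 [ 0.565  -0.2375  0.3898] [-0.0001  0.0002  0.3898]
False
12.8417 [ 0.5654 -0.2379  0.2487] [-0.3488  0.3971 -1.85  ]
```

View pics/s6c.png

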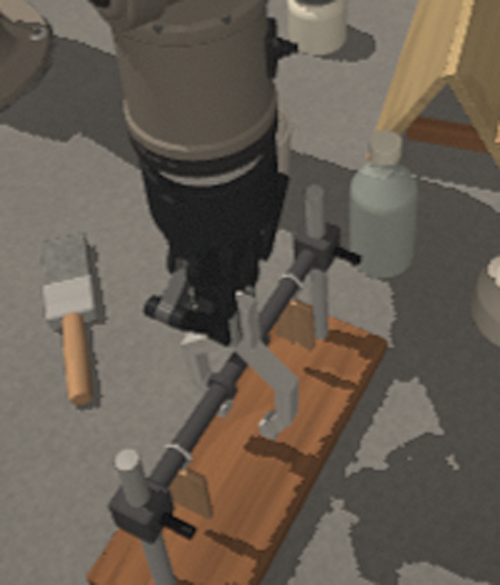

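The calipers are astride the rail, with the near leg at crop (290,390) and the far leg tip showing at (225,408), just beyond the near collar at (220,378). I continue slowly until contact.

Run:
```python
from h import *
np.set_printoptions(precision=4,suppress=True)
p=np.array(env.get_state()['tcp_pos']); p[0],p[1]=.565,-.2377
hit=env.movel([p[0],p[1],.205],velocity=.02,stop_force=3)
s=env.get_state();print(hit,s['time'],s['tcp_pos'],s['force'],s['torque'])
env.dwell(.2); s=env.get_state();print(s['tcp_pos'],s['force'],s['opening'])
for n in('scene','top','wrist'):
    C=cal(n); im,d=camera(n); cv2.imwrite(f'pics/{n}7.png',im); np.savez(f'{n}7.npz',im=im,d=d,**{'K':C[0],'R':C[1],'t':C[2]})
im=np.load('scene7.npz')['im']; cv2.imwrite('pics/s7c.png',cv2.resize(im[210:340,140:290],None,fx=4,fy=4,interpolation=cv2.INTER_CUBIC))
```

```text
True 13.9917 [ 0.5649 -0.2378  0.229 ] [-0.9232  0.9748  4.2521] [ 0.05    0.1461 -0.0017]
[ 0.5649 -0.2378  0.229 ] [-0.5847 -0.4571  5.4746] 0.011345523426540778
```

View pics/s7c.png

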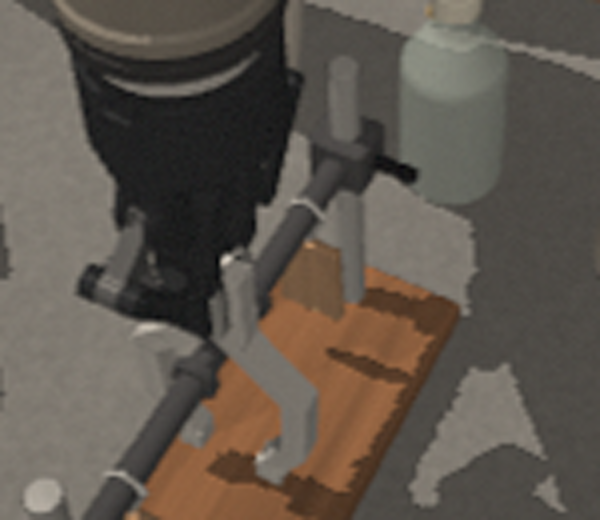

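View pics/wrist7.png

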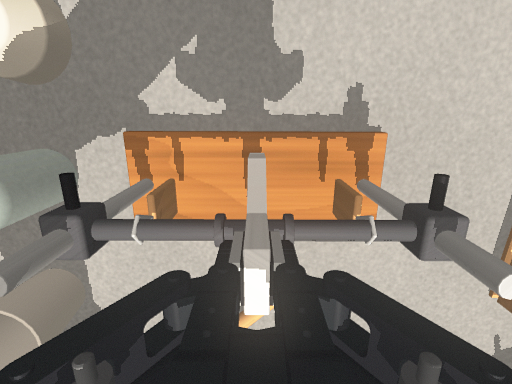

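Contact came at TCP z 0.229, so the rail top is about 0.142; the views predicted 0.140. The load moved onto the rail: z force went from −1.9 to +5.5 N. The calipers sit between the collars in the wrist view (collars at columns 220 and 288, calipers at 257). Now I release and retreat.

Run:
```python
from h import *
np.set_printoptions(precision=4,suppress=True)
env.grip(.04)
s=env.get_state();print(s['time'],s['opening'],s['force'],s['tcp_pos'])
p=np.array(s['tcp_pos'])
C=cal('wrist');im,d=camera('wrist'); cv2.imwrite('pics/w8.png',im)
print(env.movel(p+[0,0,.05],velocity=.06,stop_force=4))
print(env.movel(p+[0,0,.2],velocity=.2))
s=env.get_state();print(s['time'],s['force'],s['tcp_pos'])
for n in('scene','wrist'):
    im,d=camera(n); cv2.imwrite(f'pics/{n}9.png',im)
    if n=='scene': cv2.imwrite('pics/s9c.png',cv2.resize(im[180:340,130:290],None,fx=3.5,fy=3.5,interpolation=cv2.INTER_CUBIC))
```

```text
14.725 0.03996327300140596 [-0.6436  0.0399 -0.2075] [ 0.5642 -0.2373  0.2279]
False
False
16.65 [ 0.1766  0.785  -1.2037] [ 0.5638 -0.237   0.4264]
```

View pics/s9c.png

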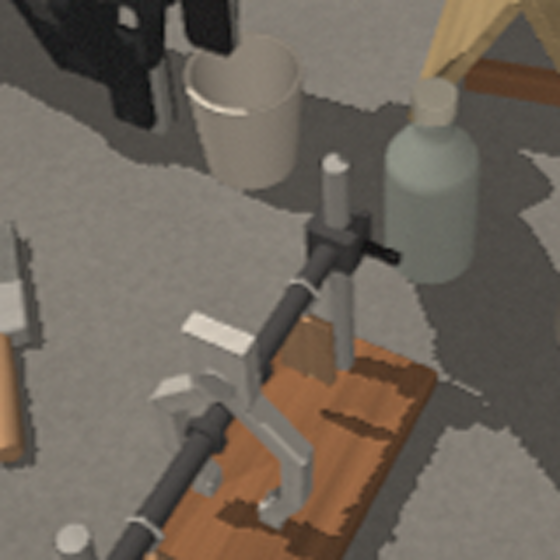

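View pics/wrist9.png

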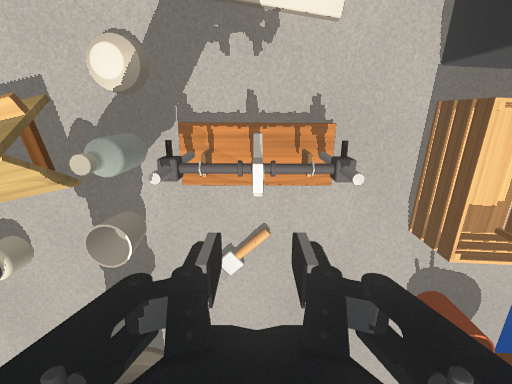

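Run:
```python
from h import *
np.set_printoptions(precision=4,suppress=True)
rx=np.array([ry[1],-ry[0],0])
p=np.array(env.get_state()['tcp_pos'])
env.movel(p+[-.1,0,.03],velocity=.2)
for i in range(2):
    r={n:camera(n) for n in('scene','top')}
    for n,(im,d) in r.items():
        P=cloud(n,d); Lr=np.stack([(P-rack)@rx,(P-rack)@ry,P[...,2]],-1); hsv=cv2.cvtColor(im,cv2.COLOR_BGR2HSV)
        k=(abs(Lr[...,0])<.06)&(abs(Lr[...,1])<.03)&(Lr[...,2]>.155)&(Lr[...,2]<.25)
        q=Lr[k]; print(n,len(q),'head mid x,y',(q.min(0)+q.max(0))[:2]/2,'size',np.ptp(q,0),'top z',np.percentile(q[:,2],98))
        if i==0:
            o=np.load(n+'0.npz'); 
            ok=(o['d']>0)&(d>0); e=(np.abs(o['d']-d)>.01)&ok; cv2.imwrite(f'pics/{n}10.png',im); 
            m=np.zeros_like(im); m[e]=255; cv2.imwrite(f'pics/d{n}10.png',np.hstack([cv2.resize(im,(400,300)),cv2.resize(m,(400,300))]))
    env.dwell(.6)
print(env.get_state()['time'])
```

```text
scene 398 head mid x,y [-0.0011 -0.0028] size [0.0348 0.0149 0.0401] top z 0.19449338245323491
top 145 head mid x,y [-0.0006  0.0011] size [0.0339 0.0139 0.043 ] top z 0.19643095507348893
scene 398 head mid x,y [-0.0011 -0.0031] size [0.0345 0.0149 0.0399] top z 0.19433728826131375
top 145 head mid x,y [-0.0007  0.0008] size [0.0337 0.0153 0.042 ] top z 0.1964124665079964
18.825
```

View pics/dtop10.png

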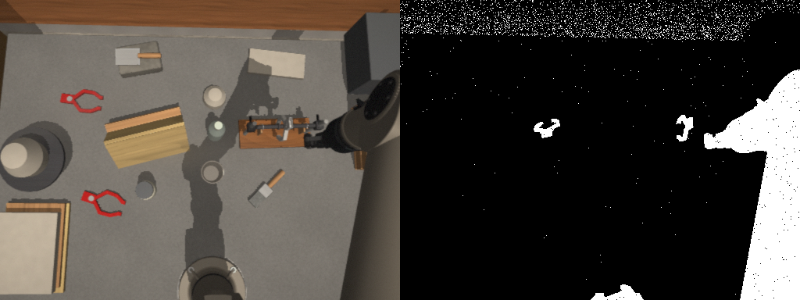

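View pics/dscene10.png

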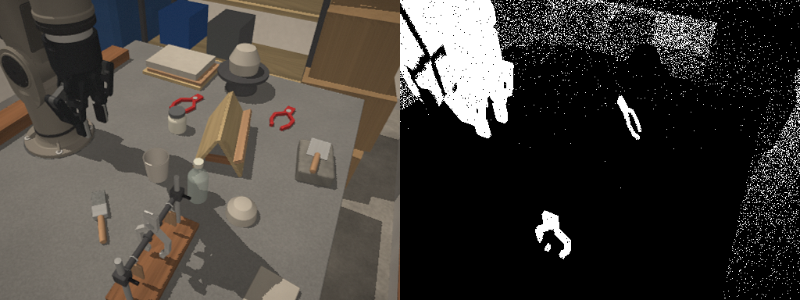

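The before/after depth difference shows change only at the calipers (gone from the rest, now on the rail) and at the arm. The head's top is at 0.195, as expected for hung calipers, and stays put.

```bash
python3 -c "
from h import *
job.job_done(); print(env.get_state()['time'])"
```

```text
the job is handed in; nothing more can be done
the job is handed in; nothing more can be done
```

The calipers are hanging astride the rail between the two collars, head up, one leg on each side, and the job is handed in. The robot's clock was at about 18.8 s just before the hand-in.

- **Pick and place:** I pinched the head through its 12 mm thickness and lifted it off the rest. I then lowered the calipers slowly until they touched the rail at TCP z 0.229, which puts the rail top at about 0.142 (the cameras had suggested 0.140). The load shifted to the rail, about 7 N upward, before I opened the fingers and withdrew.
- **Final position:** The head's top is at 0.194–0.196, where 0.195 is expected when hung. The head is within about 1 mm of the rail's centre and 3 mm of the middle of the gap. Two readings 0.6 s apart agreed to 0.3 mm.
- **Surroundings:** Comparing depth before and after, only the calipers and the arm changed.
- **Disagreements:** The scene and top cameras differ by about 4 mm on the position along the rail, well inside the roughly 13 mm of clearance. The head juts about 63 mm past the rest's top edge by measurement, not the 35 mm given, which only left more room to grip.

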